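# Mount the square mandrel in the bench holder

### The job

Mount the mandrel with the thinner shank in the bench holder: draw it right out of the wooden storage block by its shank, lay it flat on the bench and let go, then take it by its square body and push the shank through the hole of the holder until the shoulder is fully home against the block, and let go. Leave the thick-shanked mandrel in its tunnel and the other bench things where they are.

Things in the scene. Friction and masses are not known exactly. Their poses are not given: they have to be found in the camera images.
- mandrel: the mandrel to mount: 0.25 kg; plain dark hardwood body, square, 30 x 30 x 110 mm and, on the same axis, a round steel shank 14 mm in diameter, 70 mm long, its end chamfered 1 mm. Origin: on the axis at the shoulder between them; x runs to the shank's end (body x = -110 to 0 mm, shank 0 to 70; balances at -45). Starts in a tunnel of the storage block, axis 15 mm above the bench, shank sticking out
- mandrel_tip (a point): the end of that mandrel's shank, on the axis, 70 mm from the shoulder
- thick_mandrel: a second mandrel of the same materials, same body and shank length but with a thick shank, 22 mm in diameter, which does not fit the holder; origin and axes as for the first. Lies in the other tunnel; stays there
- rack: wooden storage block fixed to the bench, 125 x 142 mm, 47 mm high; two roofed tunnels 38 mm wide, 37 mm high, 115 mm deep, centre lines at y = +40 and -40 mm, floored by the bench. Origin: centre of underside; x points out of the open front face, at x = 62.5 mm. Which mandrel is in which tunnel varies
- holder: holder fixed to the bench: dark steel block 56 mm wide and high, 40 mm deep, on a round post with a 60 mm collar, drilled level right through, hole 15.6 mm in diameter, small chamfer. Origin: centre of the hole's mouth on the front face; x points into the hole. Block from x = 0 to 40 mm, top 28 mm above the hole's axis. Mouth 78 to 100 mm above the bench, varying
- blue_lid: bystander: blue plastic ring lid lying between the things, 72 mm in diameter, 13 mm high; origin centre of underside
- jar: bystander: small closed jar, 60 mm in diameter, 48 mm high; origin centre of underside
- pliers: bystander: pliers with yellow handles, about 190 mm long, 16 mm high; origin near the middle, on the bench
- clear_box: bystander: open clear plastic box 100 x 80 mm, 40 mm high; origin centre of underside
- hammer: bystander: hammer lying on the bench; origin about its middle, on the bench
- tin: bystander: flat round tin, 64 mm in diameter, 20 mm high; origin centre of underside
There are look-alikes about, which are no part of the job. Leave any pink look-alike of the mandrel alone.

How it is judged:
On the way:
1. the mandrel, drawn wholly out of the storage block, lies flat on the bench, let go and at rest (x of mandrel in the frame of rack above 0.17 m and height (world z) of mandrel below 0.019 m and angle between mandrel's own x axis and vertical between 1.5 and 1.64 rad and contact force between the fingers and mandrel below 0.1 N and linear speed of mandrel below 0.02 m/s), for 0.2 s.
At the end, for the whole second after the job is handed in: Thin-shanked mandrel in the holder, shank through the hole, shoulder within 4 mm of the face and 6 mm of the mouth's centre, axis within 0.08 rad of the hole's, let go and at rest; thick-shanked mandrel within 20 mm and bystanders within 40 mm of their starts (x of mandrel in the frame of holder above -0.004 m and distance between mandrel and holder below 0.006 m and x of mandrel_tip in the frame of holder above 0.06 m and angle between the x axis of mandrel and the x axis of holder, either way round below 0.08 rad and contact force between the fingers and mandrel below 0.1 N and linear speed of mandrel below 0.02 m/s and distance of thick_mandrel from where it was at the start of the episode below 0.02 m and distance of each of blue_lid, jar, pliers, clear_box, hammer, tin from where it was at the start of the episode below 0.04 m); the robot touches nothing.
It fails at once if the thick-shanked mandrel is moved by more than 20 mm (distance of thick_mandrel from where it was at the start of the episode above 0.02 m).
It fails at once if a bystander is shifted by more than 40 mm (distance of any of blue_lid, jar, pliers, clear_box, hammer, tin from where it was at the start of the episode above 0.04 m).
It also fails if it takes over 54 s, if anything falls off the work surface, if the arm or the gripper's body presses on something with over 40 N, if the wrist force passes 120 N, or if a joint passes its speed limit or range.

### The arm

A 6-joint arm with a two-finger parallel gripper is mounted at the origin on the work surface. World frame = base frame: x ahead of the robot, y to its left, z up, the work surface at z = 0. Lengths are in m, angles in rad, forces in N, time in s.
With the tool pointing down it reaches from about 0.35 to 0.775 m from the base axis. Payload 5.5 kg.
Tool frame: the origin (TCP) lies on the centre line of the jaws, within the pads' length; the fingertips stand 8 mm ahead of it and the grasp point (between the pads) lies 11 mm behind it (arm.nose_length is the distance from the TCP to the fingertips, in m); z points along the fingers, y is the line along which they close (so a half turn about z gives the same grasp; the last joint's range is limited). The gripper opens to 85 mm and grips with 20 to 120 N. Pads are 22 mm wide; open, the fingers measure 114 mm over their backs; the gripper's body (76 mm by 85 mm) begins 54 mm behind the grasp point. The pads swing forward as they close: fully open they stand 13 mm farther back than shut.
Start: joints at [0.963, 0.313, 0.046, 1.304, 0, 1.431], TCP at [0.259, 0.513, 0.239] pointing down, gripper open.
Joint ranges: [-2.76, 2.76], [-0.86, 1.69], [-1.03, 1.26], [-2.2, 2.34], [-1.47, 1.5], [-3.14, 3.14]. Speed limits (rad/s): [2.57, 2.57, 3.14, 3.14, 3.14, 3.14].

### API

Orientations are given as a 3x3 rotation matrix whose columns are the frame's x, y, z axes.
In Python, from rig import readout, viewer, job, arm gives the robot as it stands.
- The arm moves only by the shell command python3 -m crank 'ROWS' [FORCE]. ROWS is JSON, a list of rows, each a list of 7 numbers: the shift along the tool's x, y, z in cm, then the turn, a rotation vector about the tool's x, y, z in degrees, then the opening in per cent of the stroke, from 0 (shut) to 100 (fully open). A call has 1 to 20 rows; each row is the pose to reach, as a shift and turn from the pose commanded when the call began, along the tool's axes at that moment; what a row does not reach only later rows make up. A row lasts 1/12 s, in which the tool goes at most 41.7 mm and 7.16 degrees, less where a joint would pass 70% of its speed; a pose out of reach is approached as far as the arm can. A call with a gripper value outside its range is refused whole. The fingers move at their own pace and stop on an object; FORCE is the grip in N (left out, the last holds). Time passes only in rows, so rows that repeat a pose let the fingers close. It gives the time, the measured TCP pose, the force, the opening and the grip force at its end, in the units of the state.
- readout.observe(): the state, without advancing time (a new reading comes with each control period).
- viewer.capture(name): name is "side" or "top" or "wrist"; returns the picture (420x560x3 uint8, red, green, blue); there is no depth.
- viewer.calibration(name): a dict with "fx", "fy", "cx", "cy" (pixels), "R" (3x3) and "t" (3): a world point X has camera coordinates R X + t. Camera axes: x right, y down, z forward; pixel columns grow to the right and rows downward; lengths in m; the calibration is good to about 2 mm. A picture is of the moment at which its call begins: read the wrist's pose just before it. calibration takes no time and is no camera call; for the wrist camera it gives the pose at the moment of the call.
- job.hand_in(): hands the job in; it is judged then, once.
The state is a dict: "time_s": time; "q": joint angles; "joint_vel": joint speeds; "effort": joint torques, N m; "eef_pos": TCP position; "eef_rot": TCP orientation; "ft_force": force on the tool from outside, world axes, zero at the start; "moment": the same for the moment, N m; "width": finger opening in m; "finger_force": force on a finger pad.
Only numpy, scipy, OpenCV 4.12 (cv2) and the standard library are available. Lean on these libraries where they do the work, as an engineer would, in place of code of your own. Each camera call takes 0.05 s, during which the arm holds its last target. There are 200 camera calls.

## Working session

There is one attempt and no reset: what is moved stays moved. The work goes in short steps, Python scripts to look and compute and a shell command to move; the robot and the scene stay as the last step left them, time stands still between calls to the robot, and variables do not carry over. Pictures are saved under pics/ and viewed, at most 10 in all, crops included, and the job is handed in when it is done.

```bash
ls; mkdir -p pics; python3 - <<'E'
from rig import readout, viewer, job, arm
import cv2,numpy as np
for n in ("top","side"):
    im=viewer.capture(n); cv2.imwrite(f"pics/{n}0.png",cv2.resize(im[:,:,::-1],(800,600),interpolation=cv2.INTER_CUBIC))
    c=viewer.calibration(n); print(n,c["fx"],c["cx"],c["cy"],(-np.array(c["R"]).T@np.array(c["t"])).round(3))
s=readout.observe(); print(s["time_s"],np.round(s["eef_rot"],3),s["width"],s["ft_force"])
E
```

```text
pics
top 506.5795160474834 278.48577301306767 207.6194435928789 [0.317 0.026 1.272]
side 542.7109044171316 282.76889681137254 210.0354573836917 [ 0.305 -0.837  1.091]
0.1 [[-0.893  0.451 -0.001]
 [ 0.451  0.893 -0.001]
 [ 0.    -0.002 -1.   ]] 0.08534745897182952 [ 0.3644444  -0.32896663  0.07685242]
```

View pics/top0.png

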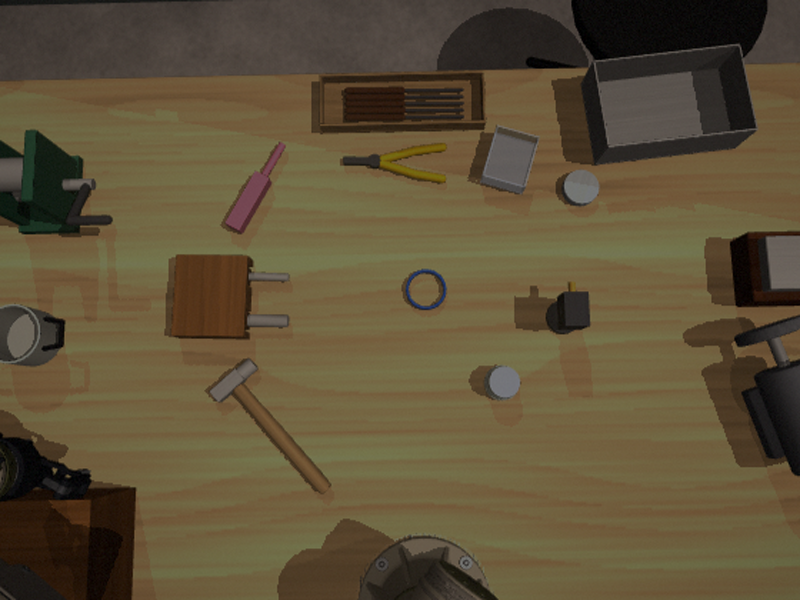

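View pics/side0.png

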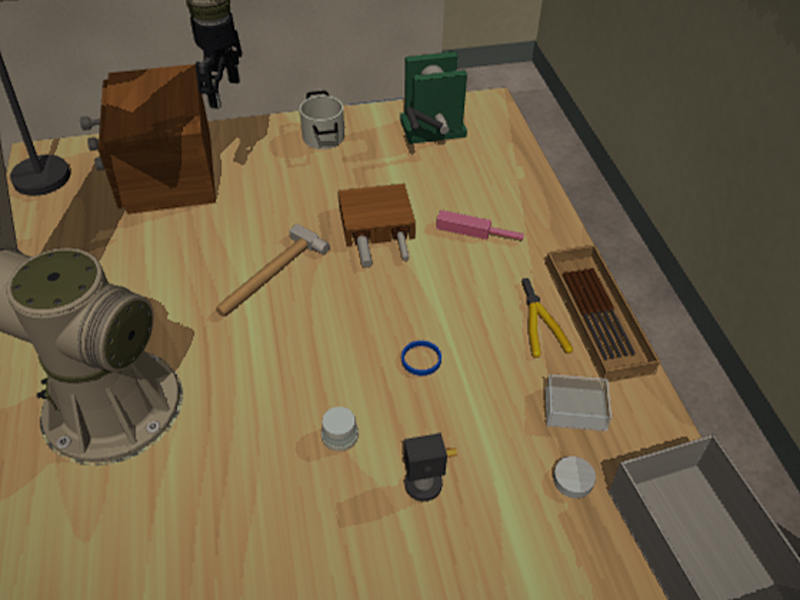

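The top view shows the rack at (210,296), opening to the right. The two shanks are at (268,277), thinner, and (268,321), thicker. The pink look-alike is at (250,195), the pens tray at (400,103) and the holder block at (573,310). I'll enlarge the shanks and the holder to confirm.

```bash
python3 - <<'E'
import cv2,numpy as np
from rig import viewer
t=viewer.capture("top")[:,:,::-1]; s=viewer.capture("side")[:,:,::-1]
cv2.imwrite("pics/traw.png",t); cv2.imwrite("pics/sraw.png",s)
def c(im,x,y,w,h,k): return cv2.resize(im[y:y+h,x:x+w],(w*k,h*k),interpolation=cv2.INTER_CUBIC)
b=lambda im:cv2.convertScaleAbs(im,alpha=1.6,beta=15)
# top rack 115..215,170..245 ; holder 370..430
A=c(t,115,170,100,75,4);B=c(t,360,185,100,75,4);C=c(s,230,125,100,75,4);D=c(s,260,290,100,75,4)
cv2.imwrite("pics/crop.png",b(np.vstack([np.hstack([A,B]),np.hstack([C,D])])))
E
```

```text
(no output)
```

View pics/crop.png

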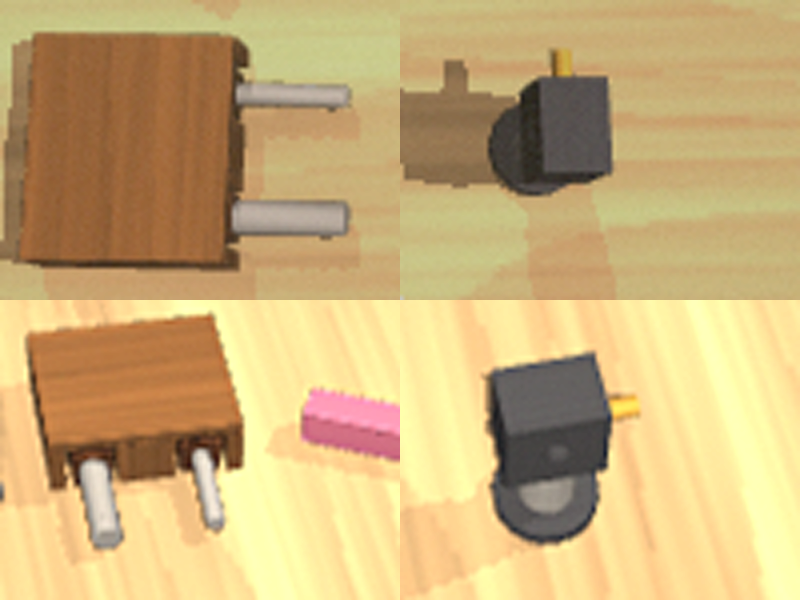

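The enlarged crop shows the thin shank at crop (293,96), the rear one at larger x, and the thick one at (290,217), so the target is confirmed. The holder's top face has corners at about (542,78), (607,76), (611,172) and (543,177). A small hole shows at (558,452) on the face towards -y.

```bash
cat > h.py <<'E'
import numpy as np, cv2
from rig import viewer, readout
def ray(c,u,v):
    R=np.array(c["R"]);t=np.array(c["t"]); d=R.T@np.array([(u-c["cx"])/c["fx"],(v-c["cy"])/c["fy"],1]); return -R.T@t,d
def atz(c,u,v,z): o,d=ray(c,u,v); return o+d*(z-o[2])/d[2]
def tri(rs):
    A=0;b=0
    for o,d in rs:
        d=d/np.linalg.norm(d);P=np.eye(3)-np.outer(d,d);A=A+P;b=b+P@o
    X=np.linalg.solve(A,b); return X,[np.linalg.norm((np.eye(3)-np.outer(d,d)/(d@d))@(X-o)) for o,d in rs]
E
python3 - <<'E'
from h import *
np.set_printoptions(precision=4,suppress=True)
T=viewer.calibration("top");S=viewer.calibration("side")
a=lambda X,Y:(115+X/4,170+Y/4); b=lambda X,Y:(360+(X-400)/4,185+Y/4); d=lambda X,Y:(260+(X-400)/4,290+(Y-300)/4); cc=lambda X,Y:(230+X/4,125+(Y-300)/4)
for p in [(36,34),(233,34),(228,263),(22,260)]: print("rack",atz(T,*a(*p),.047))
for p in [(238,95),(348,97),(232,217),(348,217)]: print("shank",atz(T,*a(*p),.015))
print("tip side",atz(S,*cc(213,522),.015),atz(S,*cc(205,455),.015))
for p,q in [((542,78),(594,353)),((607,76),(611,410)),((611,172),(500,432)),((543,177),(490,373))]: print("hold",*tri([ray(T,*b(*p)),ray(S,*d(*q))]))
k=420/600
for n,p,z in [("lid",(425,289),.01),("jar",(503,382),.048),("tin",(580,188),.02)]: print(n,atz(T,p[0]*.7,p[1]*.7,z))
for z in (.078,.09,.1): print("hole",atz(S,*d(558,452),z))
E
```

```text
rack [0.5951 0.4169 0.047 ]
rack [0.5926 0.2944 0.047 ]
rack [0.4501 0.2954 0.047 ]
rack [0.4544 0.4212 0.047 ]
shank [0.5602 0.2977 0.015 ]
shank [0.5575 0.228  0.015 ]
shank [0.4825 0.3004 0.015 ]
shank [0.481  0.2276 0.015 ]
tip side [0.5546 0.2249 0.015 ] [0.5639 0.2936 0.015 ]
hold [ 0.5061 -0.2379  0.1065] [np.float64(0.000259791943379751), np.float64(0.0002597919433796067)]
hold [ 0.5059 -0.275   0.1093] [np.float64(0.0004654190883171069), np.float64(0.0004654190883169442)]
hold [ 0.4486 -0.2744  0.1072] [np.float64(0.0019421548603034318), np.float64(0.0019421548603033494)]
hold [ 0.4494 -0.2362  0.1027] [np.float64(0.0004488449664845075), np.float64(0.00044884496648444505)]
lid [ 0.5328 -0.013   0.01  ]
jar [ 0.3652 -0.1389  0.048 ]
tin [ 0.7089 -0.2948  0.02  ]
hole [ 0.4781 -0.2758  0.078 ]
hole [ 0.476  -0.2824  0.09  ]
hole [ 0.4743 -0.288   0.1   ]
```

```bash
cat >> h.py <<'E'
from scipy.spatial.transform import Rotation as Ro
def go(p,yaw):  # yaw: world angle (deg) of tool y axis, tool pointing down
    s=readout.observe();R0=np.array(s["eef_rot"]);a=np.radians(yaw)
    y=np.array([np.cos(a),np.sin(a),0]);z=np.array([0,0,-1.]);R=np.column_stack([np.cross(y,z),y,z])
    print("shift cm",(R0.T@(np.array(p)-s["eef_pos"])*100).round(2),"turn",np.degrees(Ro.from_matrix(R0.T@R).as_rotvec()).round(1))
E
python3 -c "
from h import *
go([.559,.256,.12],-2)"
```

```text
shift cm [-38.36  -9.4   11.88] turn [-0.1  0.  65.2]
```

```bash
python3 -m crank '[[-10,-2.5,0,0,0,16,60],[-20,-5,2,0,0,32,60],[-30,-7,6,0,0,50,60],[-38.4,-9.4,11.9,0,0,65.2,60],[-38.4,-9.4,11.9,0,0,65.2,60],[-38.4,-9.4,11.9,0,0,65.2,60],[-38.4,-9.4,11.9,0,0,65.2,60],[-38.4,-9.4,11.9,0,0,65.2,60],[-38.4,-9.4,11.9,0,0,65.2,60],[-38.4,-9.4,11.9,0,0,65.2,60],[-38.4,-9.4,11.9,0,0,65.2,60],[-38.4,-9.4,11.9,0,0,65.2,60],[-38.4,-9.4,11.9,0,0,65.2,60],[-38.4,-9.4,11.9,0,0,65.2,60],[-38.4,-9.4,11.9,0,0,65.2,60],[-38.4,-9.4,11.9,0,0,65.2,60]]'
python3 - <<'E'
from h import *
im=viewer.capture("wrist"); cv2.imwrite("pics/w1.png",cv2.resize(im[:,:,::-1],(800,600)))
E
```

```text
time_s: 1.53
eef_pos: [0.5591, 0.2574, 0.1211]
eef_rot: [[0.033, 0.999, 0.001], [0.999, -0.033, 0.0], [0.0, 0.001, -1.0]]
ft_force: [-0.1, 0.4, -0.5]
width: 0.0511
finger_force: 0.0
```

View pics/w1.png

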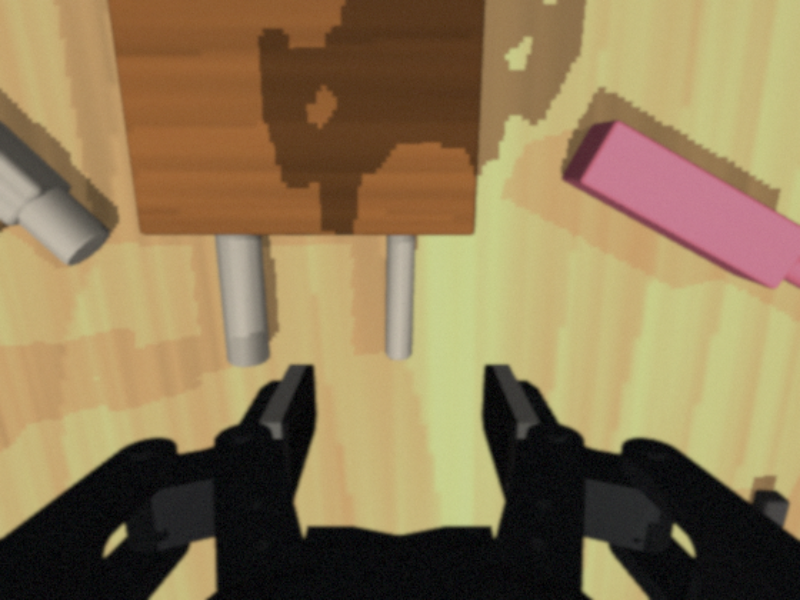

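The wrist view shows the thin shank centred between the fingers, from its visible base at (401,238) to its tip at (398,357). The thick shank is at (243,300).

```bash
python3 - <<'E'
from h import *
c=viewer.calibration("wrist")
for u,v in [(401,238),(398,357)]: print(atz(c,u*.7,v*.7,.018).round(4))
go([.558,.256,.012],-2)
E
```

```text
[0.5623 0.2891 0.018 ]
[0.5589 0.2278 0.018 ]
shift cm [-0.14 -0.12 10.91] turn [ 0.1 -0.   0.1]
```

```bash
python3 -m crank '[[-0.1,0.1,3.5,0,0,0,60],[-0.1,0.1,7,0,0,0,60],[-0.1,0.1,9.5,0,0,0,60],[-0.1,0.1,10.8,0,0,0,60],[-0.1,0.1,10.8,0,0,0,60],[-0.1,0.1,10.8,0,0,0,0],[-0.1,0.1,10.8,0,0,0,0],[-0.1,0.1,10.8,0,0,0,0],[-0.1,0.1,10.8,0,0,0,0],[-0.1,0.1,10.8,0,0,0,0],[-0.1,0.1,10.8,0,0,0,0]]' 40
```

```text
time_s: 2.5
eef_pos: [0.5618, 0.2557, 0.0139]
eef_rot: [[0.035, 0.999, 0.003], [0.999, -0.035, 0.001], [0.001, 0.003, -1.0]]
ft_force: [0.6, 0.1, 4.8]
width: 0.0121
finger_force: 39.2
```

```bash
python3 -m crank '[[-0.5,0,0,0,0,0,0],[-1.5,0,0,0,0,0,0],[-2.5,0,0,0,0,0,0],[-3.5,0,0,0,0,0,0],[-4.5,0,0,0,0,0,0],[-5.5,0,0,0,0,0,0],[-6.5,0,0,0,0,0,0],[-7.5,0,0,0,0,0,0],[-8.5,0,0,0,0,0,0],[-9.5,0,0,0,0,0,0],[-10.5,0,0,0,0,0,0],[-11.5,0,0,0,0,0,0],[-12.5,0,0,0,0,0,0],[-13.5,0,0,0,0,0,0],[-14,0,0,0,0,0,0],[-14,0,0,0,0,0,0]]'
python3 - <<'E'
from h import *
im=viewer.capture("top"); cv2.imwrite("pics/t2.png",cv2.resize(im[140:280,90:320,::-1],None,fx=3.4,fy=3.4,interpolation=cv2.INTER_CUBIC))
E
```

```text
time_s: 3.83
eef_pos: [0.5565, 0.1147, 0.0132]
eef_rot: [[0.036, 0.999, 0.002], [0.999, -0.036, 0.001], [0.002, 0.002, -1.0]]
ft_force: [-0.3, 0.8, 6.0]
width: 0.0117
finger_force: 39.4
```

View pics/t2.png

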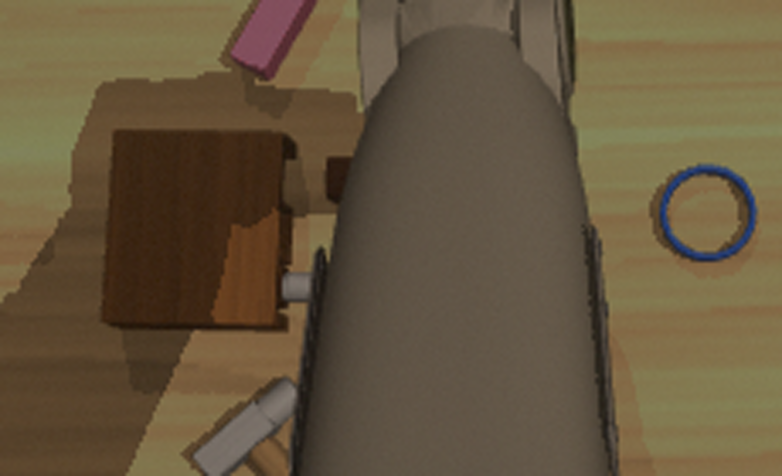

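The mandrel's body end is clear of the rack: its near end is at crop (328,180), with a gap to the front at x 290. I'll release, rise and look.

```bash
python3 -m crank '[[0,0,0,0,0,0,60],[0,0,0,0,0,0,60],[0,0,0,0,0,0,60],[0,0,0,0,0,0,60],[0,0,0,0,0,0,60],[0,0,0,0,0,0,60],[0,0,-2,0,0,0,60],[0,0,-5,0,0,0,60],[0,0,-9,0,0,0,60],[0,0,-13,0,0,0,60],[0,0,-13,0,0,0,60],[0,0,-13,0,0,0,60]]'
python3 - <<'E'
from h import *
im=viewer.capture("wrist"); cv2.imwrite("pics/w2.png",cv2.resize(im[:,:,::-1],(800,600)))
E
```

```text
time_s: 4.88
eef_pos: [0.558, 0.1155, 0.1454]
eef_rot: [[0.035, 0.999, 0.007], [0.999, -0.035, 0.0], [0.001, 0.007, -1.0]]
ft_force: [-0.9, -0.7, -0.3]
width: 0.0515
finger_force: 0.0
```

View pics/w2.png

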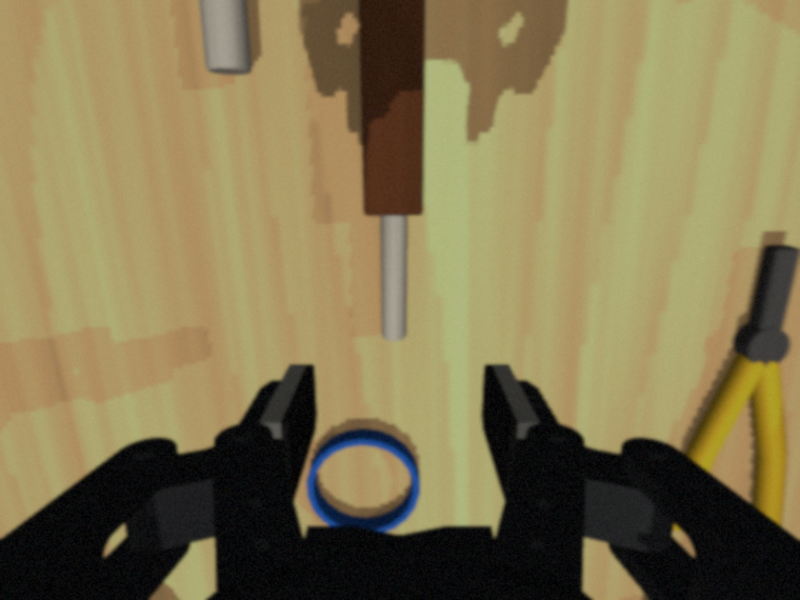

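The mandrel lies flat with its shoulder at (366–422,213) and its tip at (395,338). The lid is untouched at (363,482). I'll compute the body grasp and enhance the raw pictures of the holder faces.

```bash
python3 - <<'E'
from h import *
c=viewer.calibration("wrist")
for u,v,z in [(366,213,.03),(422,213,.03),(361,5,.03),(424,5,.03),(394,218,.02),(395,338,.018)]: print(atz(c,u*.7,v*.7,z).round(4))
t=cv2.imread("pics/traw.png");s=cv2.imread("pics/sraw.png")
t=viewer.capture("top")[:,:,::-1];s=viewer.capture("side")[:,:,::-1]
f=lambda im,x,y:cv2.resize((255*np.clip(im[y:y+44,x:x+44]/90.,0,1)**.6).astype("uint8"),(396,396),interpolation=cv2.INTER_CUBIC)
cv2.imwrite("pics/hold.png",np.hstack([f(t,375,198),f(s,278,300)]))
E
```

```text
[0.543  0.1585 0.03  ]
[0.5706 0.1575 0.03  ]
[0.5456 0.2496 0.03  ]
[0.5734 0.2487 0.03  ]
[0.5566 0.1543 0.02  ]
[0.5547 0.0879 0.018 ]
```

View pics/hold.png

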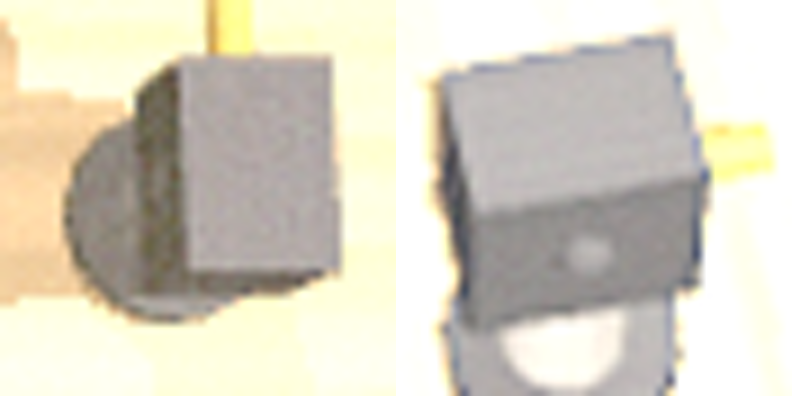

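The -y face shows its hole at (590,255). The +y face is too dark from above to compare. I'll scout the +y face with the wrist camera tilted, to tell the chamfered mouth from the back.

```bash
python3 -m crank '[[-4,-1.4,-1,0,-7,0,60],[-8,-2.8,-2,0,-14,0,60],[-12,-4.2,-3,0,-21,0,60],[-16,-5.6,-4,0,-28,0,60],[-20.8,-7.1,-4.5,0,-35,0,60],[-20.8,-7.1,-4.5,0,-42,0,60],[-20.8,-7.1,-4.5,0,-45,0,60],[-20.8,-7.1,-4.5,0,-45,0,60],[-20.8,-7.1,-4.5,0,-45,0,60],[-20.8,-7.1,-4.5,0,-45,0,60]]'
python3 - <<'E'
from h import *
c=viewer.calibration("wrist");R=np.array(c["R"]);print(c["fx"],(-R.T@c["t"]).round(3),R[2].round(3),readout.observe()["q"])
for P in [(.4775,-.237,.0785),(.4775,-.237,.1065)]:
    p=R@np.array(P)+c["t"]; print((c["fx"]*p[0]/p[2]+c["cx"])/.7,(c["fy"]*p[1]/p[2]+c["cy"])/.7)
im=viewer.capture("wrist"); cv2.imwrite("pics/w3.png",cv2.resize(im[:,:,::-1],(800,600),interpolation=cv2.INTER_CUBIC))
E
```

```text
time_s: 5.87
eef_pos: [0.4776, -0.0899, 0.1866]
eef_rot: [[0.024, 0.999, -0.025], [0.708, -0.035, -0.706], [-0.706, -0.001, -0.708]]
ft_force: [-1.0, 0.3, -0.5]
width: 0.0518
finger_force: 0.0
348.39422563332204 [0.483 0.055 0.232] [-0.03  -0.873 -0.486] [ 0.07417489  0.28282579 -0.35150984  1.0453753  -0.77801882  1.72392224]
405.0360367397668 309.38868252140094
405.3051625613965 348.45001842984686
```

View pics/w3.png

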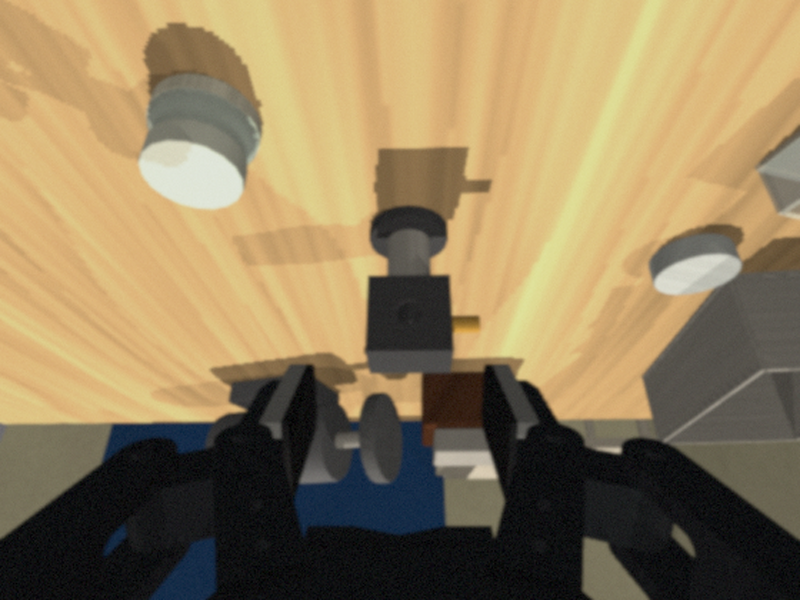

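The +y face has a clear, centred hole at (409,313), where the model predicted (405,309). That puts the hole at about x=0.480, z=0.081. I'll take a closer shot of this face, then the same of the opposite face, to decide which is the chamfered front.

```bash
python3 -m crank '[[-2.8,0,2.8,0,0,0,60],[-5.6,0,5.6,0,0,0,60],[-8.5,0.3,8.5,0,0,0,60],[-8.5,0.3,8.5,0,0,0,60],[-8.5,0.3,8.5,0,0,0,60]]'
cat > cap.py <<'E'
from h import *
import sys
n,y=sys.argv[1],float(sys.argv[2])
c=viewer.calibration("wrist");R=np.array(c["R"]);im=viewer.capture("wrist")[:,:,::-1]
cv2.imwrite(f"pics/{n}_raw.png",im);np.savez(f"pics/{n}.npz",R=R,t=c["t"],k=[c["fx"],c["fy"],c["cx"],c["cy"]])
p=R@np.array([.479,y,.08])+c["t"];u=int(c["fx"]*p[0]/p[2]+c["cx"]);v=int(c["fy"]*p[1]/p[2]+c["cy"]);print(u,v,p[2])
q=im[max(v-60,0):v+60,max(u-60,0):u+60]
cv2.imwrite(f"pics/{n}.png",cv2.resize((255*np.clip(q/130.,0,1)**.6).astype("uint8"),(400,400),interpolation=cv2.INTER_CUBIC)); print(q.shape,u-60,v-60)
E
python3 cap.py front -.237
python3 -m crank '[[0,0,0,0,7,0,60],[0,0,0,0,14,0,60],[0,0,0,0,21,0,60],[0,0,0,0,28,0,60],[0,0,0,0,35,0,60],[0,0,0,0,45,0,60],[0,0,0,0,45,0,60],[0,0,0,0,45,0,60]]'
```

```text
time_s: 6.33
eef_pos: [0.4757, -0.2126, 0.1881]
eef_rot: [[0.03, 0.999, -0.026], [0.707, -0.04, -0.706], [-0.707, 0.002, -0.707]]
ft_force: [-0.5, 0.3, -0.4]
width: 0.0514
finger_force: 0.0
283 126 0.22210769689417745
(120, 120, 3) 223 66
time_s: 7.05
eef_pos: [0.477, -0.2116, 0.1875]
eef_rot: [[0.037, 0.999, -0.0], [0.999, -0.037, 0.002], [0.002, -0.0, -1.0]]
ft_force: [0.3, -0.7, 0.2]
width: 0.0514
finger_force: 0.0
```

```bash
python3 -m crank '[[-1,0,0,0,0,-7,60],[-2,0,0,0,0,-14,60],[-3,0,0,0,0,-21,60],[-4,0,0,0,0,-28,60],[-5,0,0,0,0,-35,60],[-6,0,0,0,0,-42,60],[-7,0,0,0,0,-49,60],[-8,0,0,0,0,-56,60],[-9,0,0,0,0,-63,60],[-9,0,0,0,0,-70,60],[-9,0,0,0,0,-77,60],[-9,0,0,0,0,-84,60],[-9,0,0,0,0,-91,60],[-9,0,0,0,0,-98,60],[-9,0,0,0,0,-105,60],[-9,0,0,0,0,-112,60],[-9,0,0,0,0,-119,60],[-9,0,0,0,0,-126,60],[-9,0,0,0,0,-133,60],[-9,0,0,0,0,-140,60]]' >/dev/null
python3 -m crank '[[0,0,0,0,0,-7,60],[0,0,0,0,0,-14,60],[0,0,0,0,0,-21,60],[0,0,0,0,0,-28,60],[0,0,0,0,0,-35,60],[0,0,0,0,0,-40,60],[0,0,0,0,0,-40,60]]' >/dev/null
python3 -m crank '[[0,0,0,0,-7,0,60],[0,0,0,0,-14,0,60],[0,0,0,0,-21,0,60],[0,0,0,0,-28,0,60],[0,0,0,0,-35,0,60],[0,0,0,0,-45,0,60],[0,0,0,0,-45,0,60],[0,0,0,0,-45,0,60]]'
python3 cap.py back -.2745
python3 -c "
import cv2,numpy as np
cv2.imwrite('pics/both.png',np.hstack([cv2.imread('pics/front.png'),cv2.imread('pics/back.png')]))"
```

```text
time_s: 9.97
eef_pos: [0.4725, -0.3004, 0.183]
eef_rot: [[-0.031, -0.999, 0.021], [-0.702, 0.037, 0.712], [-0.712, 0.008, -0.702]]
ft_force: [-1.0, 0.3, -0.3]
width: 0.051
finger_force: 0.0
270 133 0.2204987742106022
(120, 120, 3) 210 73
```

View pics/both.png

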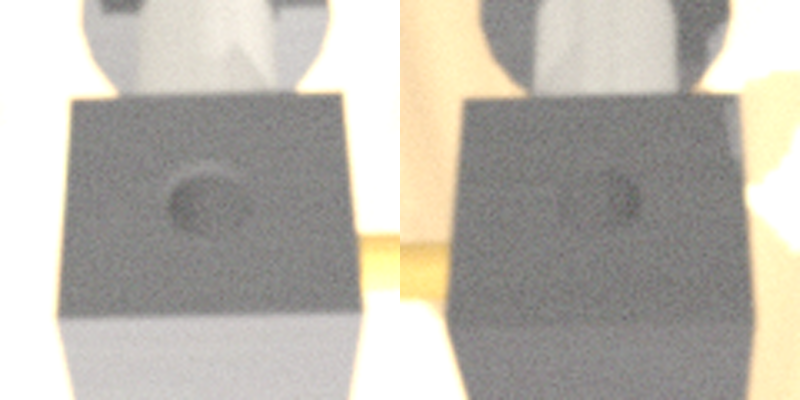

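The +y face (left) shows a lighter chamfer arc at (205,165) round its hole at (208,203). The other face has a plain hole. So the front is the +y face and the shank goes in along -y. I'll fit the holder pose from the face corners.

```bash
python3 - <<'E'
from h import *
from scipy.optimize import least_squares
def cam(n): 
    d=np.load(f"pics/{n}.npz"); return d["R"],d["t"],d["k"]
F=cam("front");B=cam("back")
def pr(c,P):
    p=c[0]@P+c[1];k=c[2];return np.array([k[0]*p[0]/p[2]+k[2],k[1]*p[1]/p[2]+k[3]])
s=120/400
fo=[((343,95),(.028,0,-.028)),((72,100),(-.028,0,-.028)),((58,317),(-.028,0,.028)),((361,315),(.028,0,.028)),((208,203),(0,0,0))]
bo=[((466-400,100),(.028,-.04,-.028)),((738-400,96),(-.028,-.04,-.028)),((753-400,325),(-.028,-.04,.028)),((448-400,323),(.028,-.04,.028))]
def pose(v,L): 
    c,s_=np.cos(v[3]),np.sin(v[3]); return np.array([v[0]+c*L[0]-s_*L[1],v[1]+s_*L[0]+c*L[1],v[2]+L[2]])
def res(v,f=1,b=1):
    r=[]
    if f: r+=[pr(F,pose(v,L))-(np.array([223,66])+np.array(p)*s) for p,L in fo]
    if b: r+=[pr(B,pose(v,L))-(np.array([210,73])+np.array(p)*s) for p,L in bo]
    return np.concatenate(r)
for f,b in((1,1),(1,0),(0,1)):
    o=least_squares(res,[.478,-.237,.08,0],args=(f,b)); print(o.x.round(4),np.degrees(o.x[3]).round(2),np.abs(o.fun).max().round(2))
go([.47,-.30,.2],178)
E
```

```text
[ 0.48   -0.2352  0.0809 -0.03  ] -1.72 2.04
[ 0.4799 -0.2409  0.076  -0.0248] -1.42 0.66
[ 0.4806 -0.2304  0.0771 -0.0381] -2.19 0.71
shift cm [-1.09  0.32 -1.09] turn [ 0.3 45.1 -0.2]
```

```bash
python3 -m crank '[[-0.3,0.1,-0.3,0,7,0,60],[-0.5,0.1,-0.5,0,14,0,60],[-0.7,0.2,-0.7,0,21,0,60],[-1,0.3,-1,0,28,0,60],[-1.1,0.3,-1.1,0,35,0,60],[-1.1,0.3,-1.1,0,45,0,60],[-1.1,0.3,-1.1,0,45,0,60],[-1.1,0.3,-1.1,0,45,0,60]]'
python3 -c "
from h import *
go([.5583,.208,.12],178)"
```

```text
time_s: 10.68
eef_pos: [0.4712, -0.2963, 0.2066]
eef_rot: [[-0.031, -1.0, 0.006], [-1.0, 0.031, -0.007], [0.006, -0.006, -1.0]]
ft_force: [-0.7, -0.3, 0.0]
width: 0.0512
finger_force: 0.0
shift cm [-50.73  -7.11   8.38] turn [-0.3 -0.4  0.2]
```

```bash
python3 -m crank '[[-4,-0.6,0.5,0,0,0,60],[-8,-1.1,1.3,0,0,0,60],[-12,-1.7,2,0,0,0,60],[-16,-2.2,2.6,0,0,0,60],[-20,-2.8,3.3,0,0,0,60],[-24,-3.4,4,0,0,0,60],[-28,-3.9,4.6,0,0,0,60],[-32,-4.5,5.3,0,0,0,60],[-36,-5,6,0,0,0,60],[-40,-5.6,6.6,0,0,0,60],[-44,-6.2,7.3,0,0,0,60],[-48,-6.7,8,0,0,0,60],[-50.7,-7.1,8.4,0,0,0,60],[-50.7,-7.1,8.4,-0.3,-0.4,0.2,60],[-50.7,-7.1,8.4,-0.3,-0.4,0.2,60],[-50.7,-7.1,8.4,-0.3,-0.4,0.2,60]]'
python3 -c "
from h import *
go([.5583,.208,.011],178)"
```

```text
time_s: 12.02
eef_pos: [0.5588, 0.204, 0.1193]
eef_rot: [[-0.039, -0.999, -0.005], [-0.999, 0.039, 0.007], [-0.007, 0.005, -1.0]]
ft_force: [-0.2, 0.7, 0.8]
width: 0.0508
finger_force: 0.0
shift cm [-3.300e-01  1.000e-02  1.083e+01] turn [ 0.3  0.4 -0.2]
```

```bash
python3 -m crank '[[-0.2,0,3.5,0,0,0,60],[-0.3,0,7,0,0,0,60],[-0.3,0,9.5,0,0,0,60],[-0.3,0,10.8,0,0,0,60],[-0.3,0,10.8,0,0,0,60],[-0.3,0,10.8,0,0,0,60],[-0.3,0,10.8,0,0,0,10],[-0.3,0,10.8,0,0,0,10],[-0.3,0,10.8,0,0,0,10],[-0.3,0,10.8,0,0,0,10],[-0.3,0,10.8,0,0,0,10],[-0.3,0,10.8,0,0,0,10]]' 80
python3 -m crank '[[0,0,-3,0,0,0,10],[0,0,-6,0,0,0,10],[0,0,-10,0,0,0,10],[0,0,-14,0,0,0,10],[0,0,-14,0,0,0,10],[0,0,-14,0,0,0,10]]'
python3 -c "
from h import *
go([.485,-.08,.155],178)"
```

```text
time_s: 13.02
eef_pos: [0.5602, 0.2077, 0.0132]
eef_rot: [[-0.039, -0.999, -0.001], [-0.999, 0.039, 0.007], [-0.007, 0.001, -1.0]]
ft_force: [-0.3, -1.2, 7.1]
width: 0.0284
finger_force: 81.2
time_s: 13.52
eef_pos: [0.5613, 0.2073, 0.1544]
eef_rot: [[-0.038, -0.999, 0.002], [-0.999, 0.038, 0.009], [-0.009, -0.002, -1.0]]
ft_force: [0.2, 0.2, -3.9]
width: 0.0287
finger_force: 80.3
shift cm [29.    6.52 -0.33] turn [-0.1  0.5 -0.2]
```

```bash
python3 -m crank '[[3.5,0.8,0,0,0,0,10],[7,1.5,0,0,0,0,10],[10.5,2.3,0,0,0,0,10],[14,3.1,0,0,0,0,10],[17.5,3.9,0,0,0,0,10],[21,4.7,0,0,0,0,10],[24.5,5.5,0,0,0,0,10],[28,6.3,0,0,0,0,10],[31,6.3,0,0,0,0,10],[34,6.3,0,0,0,0,10],[34,6.3,0,0,0,0,10],[34,6.3,0,0,0,0,10]]'
python3 -c "
from h import *
go([.4846,-.132,.122],177.8)"
```

```text
time_s: 14.52
eef_pos: [0.4817, -0.1315, 0.147]
eef_rot: [[-0.042, -0.999, -0.008], [-0.999, 0.042, 0.009], [-0.008, 0.008, -1.0]]
ft_force: [-0.2, 0.8, -2.7]
width: 0.0287
finger_force: 80.2
shift cm [ 0.06 -0.31  2.5 ] turn [ 0.5  0.5 -0.2]
```

```bash
python3 -m crank '[[0,-0.3,1,0,0,0,10],[0,-0.3,2.2,0,0,0,10],[0,-0.3,2.2,0,0,0,10],[0,-0.3,2.4,0,0,0,10],[0,-0.3,2.4,0,0,0,10]]'
python3 -m crank '[[0,0,0.1,0,0,0,10],[0,0,0.2,0,0,0,10],[0,0,0.3,0,0,0,10],[0,0,0.3,0,0,0,10]]'
python3 -m crank '[[0,0,0.1,0,0,0,10],[0,0,0.2,0,0,0,10],[0,0,0.3,0,0,0,10],[0,0,0.3,0,0,0,10]]'
```

```text
time_s: 14.93
eef_pos: [0.4856, -0.1293, 0.1241]
eef_rot: [[-0.037, -0.999, -0.006], [-0.999, 0.037, 0.008], [-0.008, 0.007, -1.0]]
ft_force: [-0.2, 0.1, -1.9]
width: 0.0287
finger_force: 80.1
time_s: 15.27
eef_pos: [0.4861, -0.1304, 0.1219]
eef_rot: [[-0.038, -0.999, -0.005], [-0.999, 0.038, 0.007], [-0.007, 0.005, -1.0]]
ft_force: [0.7, 0.3, -3.1]
width: 0.0289
finger_force: 80.1
time_s: 15.6
eef_pos: [0.4858, -0.1305, 0.1186]
eef_rot: [[-0.039, -0.999, -0.005], [-0.999, 0.039, 0.007], [-0.007, 0.006, -1.0]]
ft_force: [0.7, -0.1, -2.3]
width: 0.029
finger_force: 80.1
```

```bash
for i in 1 2 3; do python3 -m crank '[[0,0,0.1,0,0,0,10],[0,0,0.15,0,0,0,10],[0,0,0.15,0,0,0,10]]' | grep -E "pos|ft"; done
```

```text
eef_pos: [0.4859, -0.1304, 0.1172]
ft_force: [0.5, -0.4, -3.0]
eef_pos: [0.4858, -0.1304, 0.1157]
ft_force: [-0.4, -0.0, -3.6]
eef_pos: [0.4858, -0.1304, 0.1141]
ft_force: [-0.6, 0.1, -2.7]
```

```bash
for i in 1 2 3; do python3 -m crank '[[0,0,0.05,0,0,0,10],[0,0,0.1,0,0,0,10],[0,0,0.1,0,0,0,10]]' | grep -E "pos|ft"; done
```

```text
eef_pos: [0.486, -0.1304, 0.1134]
ft_force: [-1.3, 0.5, -1.3]
eef_pos: [0.4861, -0.1304, 0.1127]
ft_force: [-1.4, 1.2, 2.4]
eef_pos: [0.4861, -0.1304, 0.1118]
ft_force: [-1.4, 3.9, 5.3]
```

```bash
python3 -m crank '[[0,0,-0.15,0,0,0,10],[0,0,-0.25,0,0,0,10],[0,0,-0.25,0,0,0,10]]'
python3 - <<'E'
from h import *
c=viewer.calibration("wrist");R=np.array(c["R"]);im=viewer.capture("wrist")[:,:,::-1]
cv2.imwrite("pics/w4raw.png",im);np.savez("pics/w4.npz",R=R,t=c["t"],k=[c["fx"],c["fy"],c["cx"],c["cy"]])
p=R@np.array([.481,-.25,.11])+c["t"];u=int(c["fx"]*p[0]/p[2]+c["cx"]);v=int(c["fy"]*p[1]/p[2]+c["cy"]);print(u,v,p[2])
x0,y0=min(max(u-100,0),360),min(max(v-75,0),270);print(x0,y0)
q=im[y0:y0+150,x0:x0+200]
cv2.imwrite("pics/w4.png",cv2.resize((255*np.clip(q/160.,0,1)**.6).astype("uint8"),(800,600),interpolation=cv2.INTER_CUBIC))
E
```

```text
time_s: 17.35
eef_pos: [0.4859, -0.1305, 0.1136]
eef_rot: [[-0.038, -0.999, -0.005], [-0.999, 0.038, 0.007], [-0.007, 0.005, -1.0]]
ft_force: [0.3, -0.5, -2.5]
width: 0.0288
finger_force: 80.3
282 -45 0.11761783124507721
182 0
```

View pics/w4.png

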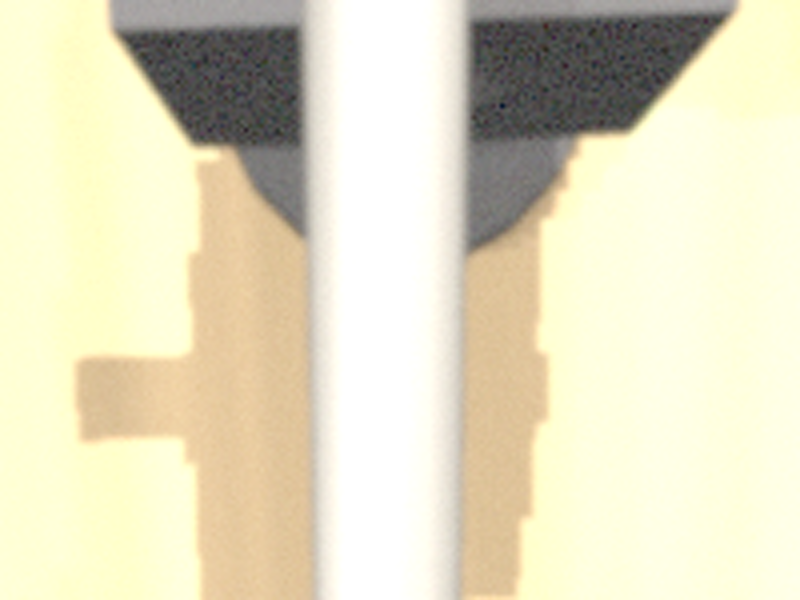

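The wrist view shows the front top edge from (120,30) to (733,13), with its middle at 426. The shank edges there are 303 and 468, so its centre is at 385. The shank therefore sits about 3.7 mm too far towards +x, with about 1.2° of yaw to take out. The touch puts the block top at 0.108, so the TCP height for insertion is about 0.0785.

```bash
python3 -c "
from h import *
go([.4808,-.095,.1136],179);go([.4808,-.095,.0785],179)"
```

```text
shift cm [-3.52  0.65  0.02] turn [ 0.3  0.4 -1.2]
shift cm [-3.5   0.63  3.53] turn [ 0.3  0.4 -1.2]
```

```bash
python3 -m crank '[[-1.5,0,0,0,0,0,10],[-3.5,0.65,0,0,0,-1.2,10],[-3.5,0.65,0,0,0,-1.2,10],[-3.5,0.65,1,0,0,-1.2,10],[-3.5,0.63,2.5,0,0,-1.2,10],[-3.5,0.63,3.5,0,0,-1.2,10],[-3.5,0.63,3.5,0,0,-1.2,10],[-3.5,0.63,3.5,0,0,-1.2,10],[-3.5,0.63,3.5,0,0,-1.2,10]]'
```

```text
time_s: 18.15
eef_pos: [0.481, -0.0954, 0.0791]
eef_rot: [[-0.018, -1.0, -0.005], [-1.0, 0.018, 0.007], [-0.007, 0.005, -1.0]]
ft_force: [0.6, -0.0, -2.2]
width: 0.0285
finger_force: 80.2
```

```bash
python3 -m crank '[[0.8,0,0.04,0,0,0,10],[1.5,0,0.04,0,0,0,10],[1.8,0,0.04,0,0,0,10],[2.1,0,0.04,0,0,0,10],[2.4,0,0.04,0,0,0,10],[2.4,0,0.04,0,0,0,10]]'
python3 -m crank '[[0.2,0,0,0,0,0,10],[0.4,0,0,0,0,0,10],[0.6,0,0,0,0,0,10],[0.8,0,0,0,0,0,10],[0.8,0,0,0,0,0,10]]'
```

```text
time_s: 18.65
eef_pos: [0.4805, -0.1197, 0.0787]
eef_rot: [[-0.018, -1.0, -0.005], [-1.0, 0.018, 0.007], [-0.007, 0.005, -1.0]]
ft_force: [0.3, -0.3, -2.5]
width: 0.029
finger_force: 80.2
time_s: 19.07
eef_pos: [0.4803, -0.1273, 0.0785]
eef_rot: [[-0.018, -1.0, -0.005], [-1.0, 0.018, 0.007], [-0.007, 0.005, -1.0]]
ft_force: [0.8, 0.5, -3.0]
width: 0.0283
finger_force: 80.2
```

```bash
for i in 1 2; do python3 -m crank '[[0.3,0,0,0,0,0,10],[0.6,0,0,0,0,0,10],[0.9,0,0,0,0,0,10],[1,0,-0.01,0,0,0,10],[1,0,-0.01,0,0,0,10]]' | grep -E "time|pos|ft"; done
```

```text
time_s: 19.48
eef_pos: [0.4801, -0.1373, 0.0785]
ft_force: [0.2, 0.4, -4.0]
time_s: 19.9
eef_pos: [0.4799, -0.1473, 0.0785]
ft_force: [-0.3, -0.1, -2.8]
```

```bash
for i in 1 2 3; do python3 -m crank '[[0.3,0,0,0,0,0,10],[0.6,0,0,0,0,0,10],[0.9,0,0,0,0,0,10],[1.1,0,-0.01,0,0,0,10],[1.1,0,-0.01,0,0,0,10]]' | grep -E "time|pos|ft"; done
```

```text
time_s: 20.32
eef_pos: [0.4798, -0.1585, 0.0786]
ft_force: [-0.5, -0.9, -3.3]
time_s: 20.73
eef_pos: [0.4796, -0.1695, 0.0786]
ft_force: [-0.7, -0.2, -2.8]
time_s: 21.15
eef_pos: [0.4794, -0.1805, 0.0786]
ft_force: [0.2, 0.0, -2.7]
```

```bash
for i in 1 2 3 4; do python3 -m crank '[[0.1,0,0,0,0,0,10],[0.2,0,0,0,0,0,10],[0.2,0,0,0,0,0,10]]' | grep -E "time|pos|ft"; done
```

```text
time_s: 21.4
eef_pos: [0.4793, -0.1821, 0.0786]
ft_force: [0.7, 0.1, -3.4]
time_s: 21.65
eef_pos: [0.4793, -0.1841, 0.0786]
ft_force: [-0.1, 0.5, -3.6]
time_s: 21.9
eef_pos: [0.4791, -0.1846, 0.0786]
ft_force: [0.7, 5.0, -0.1]
time_s: 22.15
eef_pos: [0.479, -0.1847, 0.0786]
ft_force: [1.0, 12.0, 2.1]
```

```bash
python3 -m crank '[[0.1,0,0,0,0,0,10],[0.1,0,0,0,0,0,10],[0,0,0,0,0,0,10],[-0.2,0,0,0,0,0,10],[-0.2,0,0,0,0,0,10]]' | grep -E "time|pos|ft"
python3 -m crank '[[0,0,0,0,0,0,60],[0,0,0,0,0,0,60],[0,0,0,0,0,0,60],[0,0,0,0,0,0,60],[0,0,0,0,0,0,60],[0,0,0,0,0,0,60],[0,0,0,0,0,0,60]]'
python3 -m crank '[[0,0,-1,0,0,0,60],[0,0,-3,0,0,0,60],[0,0,-6,0,0,0,60],[0,0,-9,0,0,0,60],[-3,0,-12,0,0,0,60],[-7,0,-14,0,0,0,60],[-11,0,-14,0,0,0,60],[-15,0,-14,0,0,0,60],[-19,0,-14,0,0,0,60],[-23,0,-14,0,0,0,60],[-23,0,-14,0,0,0,60],[-23,0,-14,0,0,0,60]]'
python3 - <<'E'
from h import *
t=viewer.capture("top")[:,:,::-1];s=viewer.capture("side")[:,:,::-1]
f=lambda im,x,y,w,h:cv2.resize((255*np.clip(im[y:y+h,x:x+w]/150.,0,1)**.7).astype("uint8"),(400,600*0+int(400*h/w)),interpolation=cv2.INTER_CUBIC)
cv2.imwrite("pics/end.png",np.hstack([f(t,330,180,90,90),f(s,270,265,90,90)]))
E
```

```text
time_s: 22.57
eef_pos: [0.4791, -0.1846, 0.0786]
ft_force: [0.7, 5.8, 0.1]
time_s: 23.15
eef_pos: [0.4792, -0.1862, 0.0786]
eef_rot: [[-0.018, -1.0, -0.005], [-1.0, 0.018, 0.007], [-0.007, 0.005, -1.0]]
ft_force: [-0.8, -0.6, 0.7]
width: 0.051
finger_force: 0.0
time_s: 24.15
eef_pos: [0.4837, 0.0451, 0.221]
eef_rot: [[-0.013, -1.0, -0.004], [-1.0, 0.013, 0.007], [-0.007, 0.004, -1.0]]
ft_force: [0.0, 0.2, -0.2]
width: 0.051
finger_force: 0.0
```

View pics/end.png

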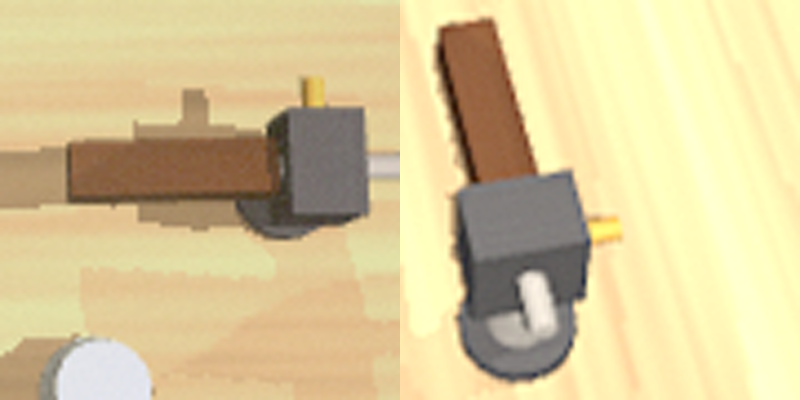

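The end picture shows the shank through the block and out at the back, at (385,167) from above and (537,305) from the side. The body is snug against the front face at (275,165) and lies straight.

```bash
python3 -c "
from rig import job
print(job.hand_in())"
```

```text
the job is handed in; nothing more can be done
None
```

The thin-shanked mandrel is in the holder, pushed in until the shoulder stopped hard against the face and let go, and the job was handed in at about 24 s with no verdict returned; the thick mandrel and bystanders were not handled, and I viewed 11 pictures, one over the limit of 10.

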